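# Change the order printer's ribbon cassette and click the lid shut

### The job

The order printer has run out of ink: lift the spent ribbon cassette out of its bay and put it in the open cardboard carton. Then fit the fresh cassette, which lies loose on the counter, fully down and flat in the bay, and close the printer's lid, pressing its front edge down until the latch clicks and it is fully shut. Leave the wipes, the card tin and the tape rolls where they are.

Things in the scene. Friction and masses are not known exactly. Their poses are not given: they have to be found in the camera images.
- printer: Small white desktop order printer, 182 (x) x 152 (y) x 92 mm high, standing fixed. Origin: on the counter, straight under the centre of the cassette bay; x points to its rear (away from the robot at yaw 0), z up. Front face at x = -64 mm, rear at +118. The paper housing behind the lid (x over 62) is 83 mm high, the deck round the bay 64 mm.
- bay_floor (a point): Centre of the bay's floor, 50 mm above the counter, printer's axes: where a seated cassette's origin belongs, axes matching. The bay is a well 70 (x) x 114 (y) mm, 14 mm deep, its mouth bevelled at 45 degrees over the top 4 mm. A print head block (x -35 to -13, y -23 to 23, 17 mm above the floor) stands in its front half and goes between the cassette's arms.
- lid_hinge (a point): Middle of the lid's hinge axis, fixed on the printer at x = 56, z = 88 mm of its frame and with its axes; the hinge axis runs along y. The lid is a white hood 136 mm wide: a plate 4 mm thick, the axis in mid-thickness, that reaches 110 mm from the hinge, with a 22 mm skirt at front and sides; a lip 44 mm wide reaches to 119 mm, 5 to 9 mm below mid-plate.
- printer_lid (a joint): Lid angle in rad: 0 fully shut (level), growing as it opens up and back, 1.57 upright, at most 2.4; starts at 2.2 to 2.38. The stiff hinge (0.08 N m) stays where it is left; about 1 N at the front moves it. At about 0.1 rad its striker meets the sprung latch; pressing down with 5 to 8 N at the front snaps it over (at about 0.06) and shut.
- lid_front (a point): Point on the lid's outer face (upper, when shut), middle of its width, 98 mm from the hinge, near the front edge: where to push and press. With the lid shut it is 90 mm above the counter. Its frame turns with the lid: x from front to hinge, z out of the outer face.
- spent_cassette: Spent ribbon cassette, in the printer's bay at the start, black, 66 (x) x 110 (y) x 18 mm, 34 mm with its fin, 60 to 140 g. U-shaped in plan: a bar (x -7 to 33, full width) and two arms to x = -33 at y = 29 to 55 and -29 to -55. Origin: centre of the 66 x 110 outline, on the underside; z up, arms to -x (the printer's front).
- spent_fin (a point): Top middle of the spent cassette's grip fin, 5 mm behind (x) and 34 mm above its origin. The fin is 10 mm thick (y), 30 mm long (x), and stands 16 mm high on the cassette's top, which is 18 mm above the underside; grip it from above across y.
- fresh_cassette: Fresh ribbon cassette: same shape, size and frame as the spent one, lying flat on the counter, fin up, at the front left or front right, turned by at most 0.4 rad from the robot's axes.
- fresh_fin (a point): Top middle of the fresh cassette's grip fin, placed and sized as on the spent one.
- carton: Open cardboard carton, 92 (x) x 132 (y) x 48 mm high, walls 3 mm, inner floor 12 mm up, flaps folded down outside (97 x 137 mm over them), fixed on the counter at the front left or front right of the counter, oppopoint the fresh cassette, turned by at most 0.15 rad. Origin: centre of its underside; z up.
- wipes: Green pack of wet wipes with a white lid, 69 x 159 x 37 mm, lying at the right of the printer; origin under its centre. To be left alone.
- card_pack: Flat dark grey tin of cards, 40 x 58 x 14 mm, lying just before the printer's left front corner; origin under its centre. To be left alone.
- tape_grey: Roll of grey tape lying flat, 82 mm across, 30 mm high, left of the tape dispenser; origin under its centre. To be left alone.
- tape_printed: Roll of printed white tape lying flat, 88 mm across, 24 mm high, left of the tape dispenser; origin under its centre. To be left alone.

How it is judged (in metres and radians):
On the way, in this order (a step that is already met when the one before it is completed fails the run):
1. the spent cassette lies in the carton (x of spent_cassette in the frame of carton between -0.045 and 0.045 m and y of spent_cassette in the frame of carton between -0.06 and 0.06 m and z of spent_cassette in the frame of carton between 0.005 and 0.035 m), for 0.2 s.
2. the fresh cassette sits fully down in the printer's bay (x of fresh_cassette in the frame of printer between -0.004 and 0.004 m and y of fresh_cassette in the frame of printer between -0.004 and 0.004 m and z of fresh_cassette in the frame of printer between 0.047 and 0.0535 m and angle between fresh_cassette's own z axis and vertical below 0.08 rad and angle between the x axis of fresh_cassette and the x axis of printer, either way round below 0.08 rad), for 0.2 s.
At the end, for the whole second after the job is handed in: Lid shut past its latch (under 0.03 rad); fresh cassette flat in the bay, within 4 mm of its centre each way, 3.5 mm of the floor and 0.08 rad of square; spent cassette inside the carton (45 mm in x, 60 mm in y of its centre, 5 to 35 mm above its underside); both at rest (all of step 1 and all of step 2 and value of joint printer_lid below 0.03 rad and linear speed of each of spent_cassette, fresh_cassette below 0.02 m/s); the robot touches nothing.
It fails at once if the pack of wet wipes is moved by more than 30 mm (distance of wipes from where it was at the start of the episode above 0.03 m).
It fails at once if the card tin is moved by more than 30 mm (distance of card_pack from where it was at the start of the episode above 0.03 m).
It fails at once if the grey tape roll is moved by more than 30 mm (distance of tape_grey from where it was at the start of the episode above 0.03 m).
It fails at once if the printed tape roll is moved by more than 30 mm (distance of tape_printed from where it was at the start of the episode above 0.03 m).
It also fails if it takes over 72 s, if anything falls off the work surface, if the arm or the gripper's body presses on something with over 40 N, if the wrist force passes 120 N, or if a joint passes its speed limit or range.

### The arm

A 6-joint arm with a two-finger parallel gripper is mounted at the origin on a cart in front of the work surface, level with it; the furniture and walls round the work are solid. World frame = base frame: x ahead of the robot, y to its left, z up, the work surface at z = 0. Lengths are in m, angles in degrees, forces in N, time in s.
With the tool pointing down it reaches from about 0.4 to 0.825 m from the base axis. Payload 7 kg.
Tool frame: the origin (TCP) lies on the centre line of the jaws, within the pads' length; the fingertips stand 19 mm ahead of it and the grasp point (between the pads) is the TCP (r.tip_extent is the distance from the TCP to the fingertips, in m); z points along the fingers, y is the line along which they close (so a half turn about z gives the same grasp; the last joint's range is limited). The gripper opens to 88 mm and grips with 3 to 60 N. Pads are 19 mm wide; open, the fingers measure 130 mm over their backs; the gripper's body (78 mm by 193 mm) begins 47 mm behind the grasp point.
Start: joints at [82.111, 20.546, 0.682, 0, -70.136, -16.507], TCP at [0.279, 0.615, 0.246] pointing down, gripper open.
Joint ranges: [-176.03, 176.03], [-82.01, 121.73], [-58.28, 71.71], [-173.87, 95.51], [-174.79, -0.11], [-173.66, 173.66]. Speed limits (degrees/s): [136.94, 136.94, 172.46, 180, 180, 180].

### API

Orientations are given as [roll, pitch, yaw] about the fixed x, y, z axes, in that order (R = Rz(yaw) Ry(pitch) Rx(roll)).
In Python, from plant import r gives the robot as it stands. The module is installed in compiled form; this text tells all that it offers.
- The arm moves only by the tool jog_arm, never from a script. Its argument "deltas" is a list that holds one entry, the list of rows, each a list of 5 numbers: the opening, from -1 (shut) to 1 (fully open), then the shift along the world's x, y, z in cm, then the turn about the world's z in rad. In form: [[[claw, dx, dy, dz, turn], ...]]. A call has 1 to 8 rows; each row shifts and turns the commanded pose from where the row before left it; what a row does not reach is not made up. A row lasts 1/8 s, in which the tool goes at most 62.5 mm and 10.7 degrees, less where a joint would pass 70% of its speed; a pose out of reach is approached as far as the arm can. A call with a gripper value outside its range is refused whole. The fingers move at their own pace and stop on an object; "force" is the grip in N (left out, the last holds). Time passes only in rows, so rows that do not move let the fingers close. It gives the time, the measured TCP pose, the force, the opening and the grip force at its end, in the units of the state.
- r.get_state(): the state, without advancing time (a new reading comes with each control period).
- r.capture(name): name is "scene" or "side" or "wrist"; returns the picture (480x640x3 uint8, blue, green, red); there is no depth.
- r.camera_info(name): a dict with "fx", "fy", "cx", "cy" (pixels), "view" (4x4, takes a point from world to camera coordinates). Camera axes: x right, y up, looking along -z (the intrinsics and any distortion apply to the point x, -y, -z); pixel columns grow to the right and rows downward; lengths in m; the calibration is good to about 2 mm. The wrist camera is an equidistant fisheye: a pixel r from the principal point sees the ray r / f radians off the axis. A picture is of the moment at which its call begins: read the wrist's pose just before it. camera_info takes no time and is no camera call; for the wrist camera it gives the pose at the moment of the call.
- r.close_job(): hands the job in; it is judged then, once.
The state is a dict: "time_s": time; "joints": joint angles; "qd": joint speeds; "joint_torque": joint torques, N m; "tcp_pos": TCP position; "eef_rot": TCP orientation; "contact_force": force on the tool from outside, world axes, zero at the start; "moment": the same for the moment, N m; "gripper_width": finger opening in m; "gripper_force": force on a finger pad.
Only numpy, scipy, OpenCV 4.12 (cv2) and the standard library are available. Lean on these libraries where they do the work, as an engineer would, in place of code of your own. Each camera call takes 0.05 s, during which the arm holds its last target. There are 200 camera calls.

## Working session

There is one attempt and no reset: what is moved stays moved. The work goes in short steps, Python scripts to look and compute and a tool call to move; the robot and the scene stay as the last step left them, time stands still between calls to the robot, and variables do not carry over. Pictures are saved under pics/ and viewed, at most 10 in all, crops included, and the job is handed in when it is done.

Besides the shell and the picture viewer there is one more tool, called after ">>>" by a JSON object that holds its "api" and its "payload", one argument or row to a line. jog_arm: Moves the arm, as the interface text tells. Its arguments: {"type":"object","properties":{"deltas":{"type":"array"},"force":{"type":"number"}},"required":["deltas"]}

```bash
mkdir -p pics; python3 - <<'E'
from plant import r
import cv2,json
for n in ("scene","side"):
    cv2.imwrite(f"pics/{n}0.png",r.capture(n))
    i=r.camera_info(n); print(n,{k:(v.tolist() if hasattr(v,'tolist') else v) for k,v in i.items()})
print(r.get_state(), r.tip_extent)
E
```

```text
scene {'fx': 484.57370473100576, 'fy': 484.57370473100576, 'cx': 325.6655802954701, 'cy': 235.51611442043964, 'view': [[0.5682509044115995, -0.8228542799614855, 0.0013204485844179432, -0.2959679101184773], [0.659412295799669, 0.456339022007476, 0.5974362904456592, -0.3254164061309142], [-0.4922055808131482, -0.33862299234152055, 0.80191529183204, -1.0393856829582795], [0.0, 0.0, 0.0, 1.0]]}
side {'fx': 554.0578030888078, 'fy': 554.0578030888078, 'cx': 328.11024610763593, 'cy': 243.76338976797587, 'view': [[0.8696768284547735, -0.49362098050017145, -0.0007359747928217646, -0.4242730646723647], [0.18826772883329895, 0.3303169482126909, 0.9249032252097544, -0.1435217306206759], [-0.4563085319482836, -0.8045054638307336, 0.38020189680970623, -0.989251658014555], [0.0, 0.0, 0.0, 1.0]]}
{'time_s': 0.1, 'joints': array([ 8.21094411e+01,  2.05882610e+01,  6.38833993e-01, -1.63177722e-02,
       -7.01363029e+01, -1.65056752e+01]), 'qd': array([ 0.05188723, -0.05866932,  0.14017323,  0.08852741,  0.07758885,
        0.00983201]), 'joint_torque': array([-4.98441714e-04, -5.84163415e+01,  2.93754619e+01,  7.01569185e+00,
        1.02201873e-02, -4.31681144e-05]), 'tcp_pos': array([0.27867933, 0.614337  , 0.24470889]), 'eef_rot': array([ 1.79913444e+02, -9.65042395e-03, -2.44017828e+01]), 'contact_force': array([-0.16673949, -0.27775385,  0.81502121]), 'moment': array([ 0.00578823,  0.0491869 , -0.01102634]), 'gripper_force': 0.0, 'gripper_width': 0.08771303764491575} 0.019
```

View pics/scene0.png

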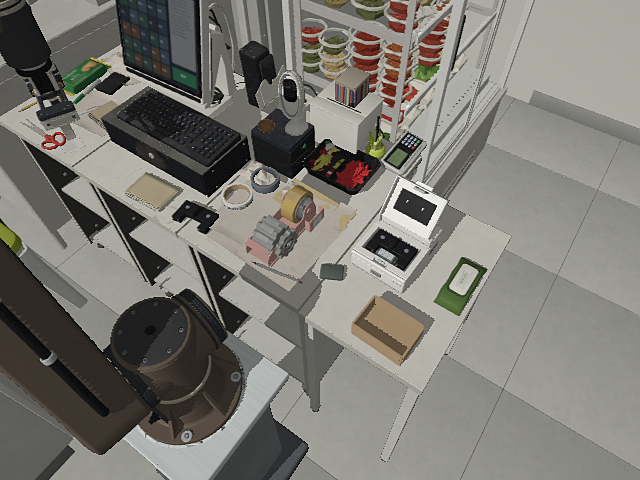

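View pics/side0.png

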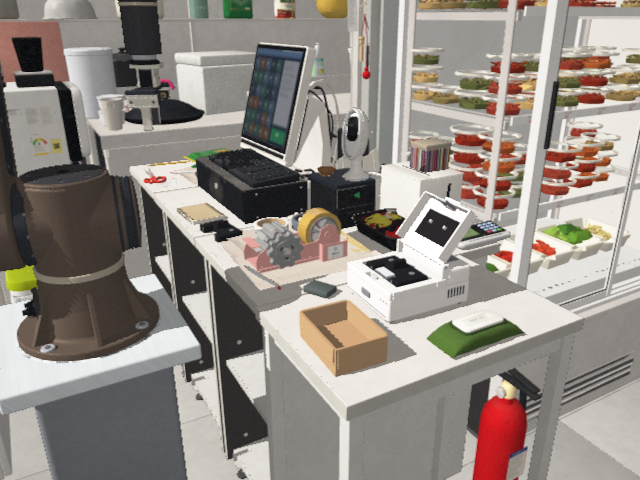

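Scene: fresh cassette about (195,214), printer bay about (392,248), carton about (388,328), wipes (462,285), card tin (333,271). The tape dispenser stands between the cassette and the printer. I'll enlarge the relevant parts.

```bash
python3 - <<'E'
import cv2,numpy as np
s=cv2.imread("pics/scene0.png")
a=cv2.resize(s[175:375,340:450],None,fx=3,fy=3,interpolation=cv2.INTER_CUBIC)
b=cv2.resize(s[190:240,160:230],None,fx=6,fy=6,interpolation=cv2.INTER_CUBIC)
o=np.zeros((600,760,3),np.uint8);o[:600,:330]=a;o[:300,335:335+420]=b
t=cv2.imread("pics/side0.png")[185:325,340:480]
o[305:585,340:620]=cv2.resize(t,None,fx=2,fy=2,interpolation=cv2.INTER_CUBIC)
cv2.imwrite("pics/crop0.png",o)
E
```

```text
(no output)
```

View pics/crop0.png

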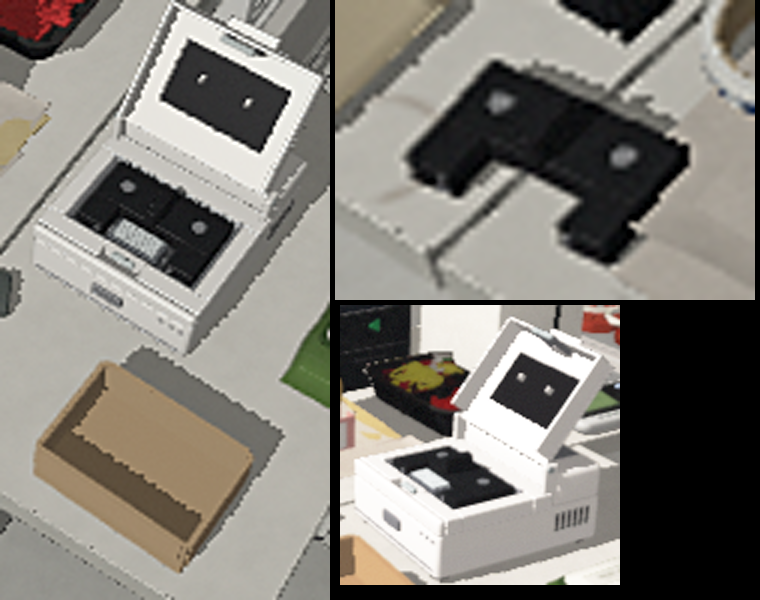

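```bash
cat > h.py <<'E'
import numpy as np,cv2
from plant import r
def ray(n,u,v,info=None):
    i=info or r.camera_info(n);V=np.array(i["view"]);R=V[:3,:3];c=-R.T@V[:3,3]
    x,y=(u-i["cx"])/i["fx"],(v-i["cy"])/i["fy"]
    if n=="wrist":
        th=np.hypot(x,y);k=np.sinc(th/np.pi)or 1;d=np.array([x*k,-y*k,-np.cos(th)])
    else: d=np.array([x,-y,-1.])
    return c,R.T@d
def hit(n,u,v,z,info=None):
    c,d=ray(n,u,v,info);return c+d*(z-c[2])/d[2]
def proj(n,p,info=None):
    i=info or r.camera_info(n);V=np.array(i["view"]);q=V[:3,:3]@p+V[:3,3];q=np.array([q[0],-q[1],-q[2]])
    if n=="wrist":
        s=np.hypot(*q[:2]);t=np.arctan2(s,q[2]);a=q[:2]/s*t
    else:a=q[:2]/q[2]
    return a*i["fx"]+[i["cx"],i["cy"]]
E
python3 - <<'E'
from h import *
P={"deckFL":(352,253.7,.064),"deckFR":(402.7,281.7,.064),"fresh RL":(186.7,200.3,.018),"fresh RR":(219.2,215.3,.018),"fresh FL":(172.5,215.8,.018),"reelL":(187.5,206.8,.018),"reelR":(208,216,.018),"bayreelL":(382.5,237,.068),"bayreelR":(406.3,251,.068),
"c1":(376,295.7,.048),"c2":(351.7,326.7,.048),"c4":(423.3,326.7,.048),"c3":(401,358,.048),"tin":(333,271,.014),"greytape":(265,178,.03),"wheel":(298,190,.1)}
H={k:hit("scene",*v) for k,v in P.items()}
for k,v in H.items(): print(k,v.round(4))
for a,b in [("deckFL","deckFR"),("fresh RL","fresh RR"),("reelL","reelR"),("bayreelL","bayreelR"),("c1","c4"),("c2","c3"),("c1","c2"),("fresh RL","fresh FL")]:
    d=H[b]-H[a];print(a,b,np.linalg.norm(d),np.degrees(np.arctan2(d[1],d[0])))
i=r.camera_info("wrist");print({k:v for k,v in i.items()})
E
```

```text
deckFL [ 0.4542 -0.1232  0.064 ]
deckFR [ 0.4548 -0.2625  0.064 ]
fresh RL [0.3733 0.3621 0.018 ]
fresh RR [0.3844 0.2529 0.018 ]
fresh FL [0.3119 0.3546 0.018 ]
reelL [0.3576 0.3438 0.018 ]
reelR [0.3655 0.2759 0.018 ]
bayreelL [ 0.5366 -0.1593  0.068 ]
bayreelR [ 0.533  -0.2281  0.068 ]
c1 [ 0.3964 -0.2271  0.048 ]
c2 [ 0.2986 -0.2234  0.048 ]
c4 [ 0.3888 -0.3537  0.048 ]
c3 [ 0.297  -0.3489  0.048 ]
tin [ 0.414  -0.0959  0.014 ]
greytape [0.5529 0.23   0.03  ]
wheel [0.5205 0.0863 0.1   ]
deckFL deckFR 0.13926885915969744 -89.7392192256972
fresh RL fresh RR 0.10981761173575882 -84.19011363805238
reelL reelR 0.06837211901002294 -83.36390559595043
bayreelL bayreelR 0.06882957332696096 -92.97876129581253
c1 c4 0.1268423271601981 -93.45413299200396
c2 c3 0.12550556876650268 -90.72724584417463
c1 c2 0.09785289166251646 177.81285736047232
fresh RL fresh FL 0.061835330257963846 -172.9801135183878
{'fx': 371.64829954431775, 'fy': 371.64829954431775, 'cx': 317.2372148734902, 'cy': 246.00878053631308, 'view': array([[-0.41362476, -0.910443  ,  0.00284663,  0.67297829],
       [ 0.86671612, -0.39471265, -0.30496737,  0.03877159],
       [ 0.27877901, -0.12367483,  0.95235855, -0.39209718],
       [ 0.        ,  0.        ,  0.        ,  1.        ]])}
```

>>> {"api": "jog_arm", "payload": {
  "deltas": [
    [[1,0.9,-3.9,0,0.066],[1,0.9,-3.9,0,0.066],[1,0.9,-3.9,0,0.066],[1,0.9,-3.9,0,0.066],[1,0.9,-3.9,0,0.066],[1,0.9,-3.9,0,0.066],[1,0.9,-3.9,0,0.066],[1,0.9,-3.9,0,0.066]]
  ]
}}

```text
time_s: 1.1
tcp_pos: [0.3508, 0.3012, 0.2453]
eef_rot: [180.0, 0.0, 6.0]
contact_force: [-0.1, 0.1, -0.3]
gripper_width: 0.0875
gripper_force: 0.0
```

```bash
python3 - <<'E'
from h import *
import pickle
s=r.get_state();i=r.camera_info("wrist");im=r.capture("wrist");cv2.imwrite("pics/w1.png",im);pickle.dump(i,open("w1.pkl","wb"))
print(s["tcp_pos"],s["eef_rot"]);V=i["view"];print("cam",-V[:3,:3].T@V[:3,3])
E
```

```text
[0.35079513 0.30120709 0.24534673] [1.79983966e+02 1.65040889e-02 5.98643878e+00]
cam [0.43310366 0.3091003  0.38393424]
```

View pics/w1.png

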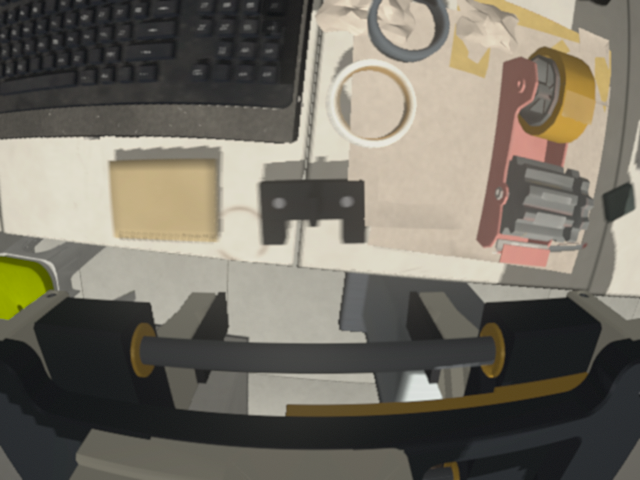

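Wrist view: fresh cassette at (313,210) with hubs at (279,203) and (347,202). I'll refine its pose with masks.

```bash
cat >> h.py <<'E'
def reels(im,box,thr=(60,160),info=None,z=.018):
    """two grey hubs on the dark cassette: centroids -> world points"""
    x0,y0,x1,y1=box;g=cv2.cvtColor(im[y0:y1,x0:x1],cv2.COLOR_BGR2GRAY)
    n,l,st,c=cv2.connectedComponentsWithStats(((g>thr[0])).astype(np.uint8))
    return [(c[k]+[x0,y0],st[k,4],hit("wrist",*(c[k]+[x0,y0]),z,info)) for k in range(1,n) if 15<st[k,4]<400]
E
python3 - <<'E'
from h import *
import pickle
i=pickle.load(open("w1.pkl","rb"));im=cv2.imread("pics/w1.png")
for q in reels(im,(266,190,360,213),info=i): print(q)
g=cv2.cvtColor(im[165:255,245:380],cv2.COLOR_BGR2GRAY);m=(g<62).astype(np.uint8)
n,l,st,c=cv2.connectedComponentsWithStats(m);k=1+np.argmax(st[1:,4]);print(st[k])
C=cv2.findContours((l==k).astype(np.uint8),0,2)[0][0];h=cv2.approxPolyDP(C,3,True)[:,0]+[245,165]
for p in h: print(p,hit("wrist",*p,.018,i).round(4))
print(np.unique(g[10:30,20:115],return_counts=True)[0][:10])
print(im[185:240:4,300:332:2,1])
E
```

```text
[ 18  16  84  38 782]
[263 183] [0.3762 0.3571 0.018 ]
[306 182] [0.3812 0.3145 0.018 ]
[309 187] [0.3765 0.3111 0.018 ]
[301 203] [0.3595 0.3174 0.018 ]
[310 209] [0.3543 0.3078 0.018 ]
[307 213] [0.3499 0.3104 0.018 ]
[310 209] [0.3543 0.3078 0.018 ]
[314 211] [0.3527 0.3036 0.018 ]
[315 218] [0.3456 0.3019 0.018 ]
[334 216] [0.3496 0.283  0.018 ]
[321 216] [0.3483 0.2961 0.018 ]
[324 207] [0.3578 0.2941 0.018 ]
[328 208] [0.3572 0.29   0.018 ]
[324 205] [0.3599 0.2943 0.018 ]
[327 200] [0.3653 0.2919 0.018 ]
[332 210] [0.3556 0.2857 0.018 ]
[323 183] [0.3819 0.2977 0.018 ]
[346 181] [0.3864 0.2752 0.018 ]
[56 57 58 59 60 61 62 63 64 65]
[[ 63  62  62  63  62  60  59  58  58  59  59  61  61  62  63  64]
 [ 62  62  62  62  60  59  57  58  58  57  59  59  63  63  62  63]
 [ 62  62  62  61  59  57  57  57  57  57  59  61  60  61  62  63]
 [ 63  62  61  60  58  57  57  57  59  58  57  60  60  60  62  62]
 [ 62  62  61  62  60  61  61  60  59  58  56  59  60  61  61  62]
 [ 62  61  61  61  61  60  62  62  59  56  58  59  60  62  61  62]
 [ 63  62  62  62  62  61  62  62  60  59  58  60  60  62  62  60]
 [ 62  62  63  62  63  62  62  61  60  59  59  61  62  61  63  63]
 [ 63  62  61  62  62  62  63  61  60  60  61  61  61  62  63  63]
 [140 126 151 155 135  84  62  64 100 147 184 206 210 210 211 210]
 [142 139 170 177 156 115  73  81 125 167 198 214 214 213 213 213]
 [120 141 182 207 215 215 217 217 217 216 215 215 214 213 212 211]
 [128 148 193 210 214 214 214 215 214 214 215 215 215 214 212 211]
 [127 160 195 213 214 214 215 215 214 213 215 214 216 216 214 214]]
```

```bash
python3 - <<'E'
from h import *
import pickle
i=pickle.load(open("w1.pkl","rb"));im=cv2.imread("pics/w1.png")
for q in reels(im,(266,192,360,212),(90,),info=i): print(q)
g=cv2.cvtColor(im[165:255,245:380],cv2.COLOR_BGR2GRAY);m=(g<95).astype(np.uint8)
n,l,st,c=cv2.connectedComponentsWithStats(m);k=1+np.argmax(st[1:,4]);print(st[k])
C=cv2.findContours((l==k).astype(np.uint8),0,2)[0][0];h=cv2.approxPolyDP(C,3,True)[:,0]+[245,165]
for p in h: print(p,hit("wrist",*p,.018,i).round(4))
print("fin front",hit("wrist",313,225,.034,i),r.get_state()["joints"])
E
```

```text
(array([346.62393162, 201.23931624]), np.int32(117), array([0.36613283, 0.27214216, 0.018     ]))
(array([278.48305085, 202.77966102]), np.int32(118), array([0.35754465, 0.34001301, 0.018     ]))
[  15    3  105   76 4887]
[261 183] [0.376  0.3592 0.018 ]
[264 243] [0.3137 0.3519 0.018 ]
[282 243] [0.3157 0.3331 0.018 ]
[288 219] [0.3418 0.329  0.018 ]
[309 219] [0.3439 0.3078 0.018 ]
[314 225] [0.3382 0.3022 0.018 ]
[319 218] [0.346  0.2979 0.018 ]
[336 217] [0.3488 0.2809 0.018 ]
[344 221] [0.3455 0.2723 0.018 ]
[346 242] [0.3236 0.2675 0.018 ]
[363 241] [0.3265 0.25   0.018 ]
[362 181] [0.3883 0.2594 0.018 ]
[308 179] [0.3844 0.3128 0.018 ]
[307 168] [0.3952 0.3149 0.018 ]
[305 180] [0.3831 0.3157 0.018 ]
fin front [0.34222701 0.30342312 0.034     ] [ 6.49533809e+01 -1.47270625e-01 -2.51527544e+01 -2.87473168e-02
 -6.50923932e+01  3.11837947e+01]
```

>>> {"api": "jog_arm", "payload": {
  "deltas": [
    [[0,1.5,-5.1,0,-0.013],[0,1.5,-5.1,0,-0.013],[0,1.5,-5.1,0,-0.013],[0,1.5,-5.1,0,-0.013],[0,1.5,-5.1,0,-0.013],[0,1.5,-5.1,0,-0.013],[0,1.5,-5.1,0,-0.013],[0,1.5,-5.1,0,-0.013]]
  ]
}}

```text
time_s: 2.15
tcp_pos: [0.4709, -0.1071, 0.2456]
eef_rot: [-180.0, -0.0, -0.1]
contact_force: [1.1, 1.4, 1.1]
gripper_width: 0.0438
gripper_force: 0.0
```

>>> {"api": "jog_arm", "payload": {
  "deltas": [
    [[0,1.6,-4.2,-1,0],[0,1.6,-4.2,-1,0],[0,1.6,0,-1,0],[0,0,0,0,0]]
  ]
}}

```text
time_s: 2.65
tcp_pos: [0.5188, -0.1893, 0.214]
eef_rot: [-180.0, 0.2, -0.2]
contact_force: [0.3, 0.3, 0.2]
gripper_width: 0.0437
gripper_force: 0.0
```

```bash
python3 - <<'E'
from h import *
import pickle
s=r.get_state();i=r.camera_info("wrist");im=r.capture("wrist");cv2.imwrite("pics/w2.png",im);pickle.dump(i,open("w2.pkl","wb"))
print(s["tcp_pos"],s["eef_rot"],s["joints"])
cv2.imwrite("pics/w2c.png",cv2.resize(im[60:360,120:520],None,fx=2,fy=2,interpolation=cv2.INTER_CUBIC))
E
```

```text
[ 0.51877267 -0.18928256  0.21398809] [-1.79980690e+02  1.56467578e-01 -1.64189772e-01] [ 2.64085786e-01  1.04754583e+01 -1.74727433e+01 -2.31491666e-02
 -6.22081192e+01  8.95825196e+01]
```

View pics/w2c.png

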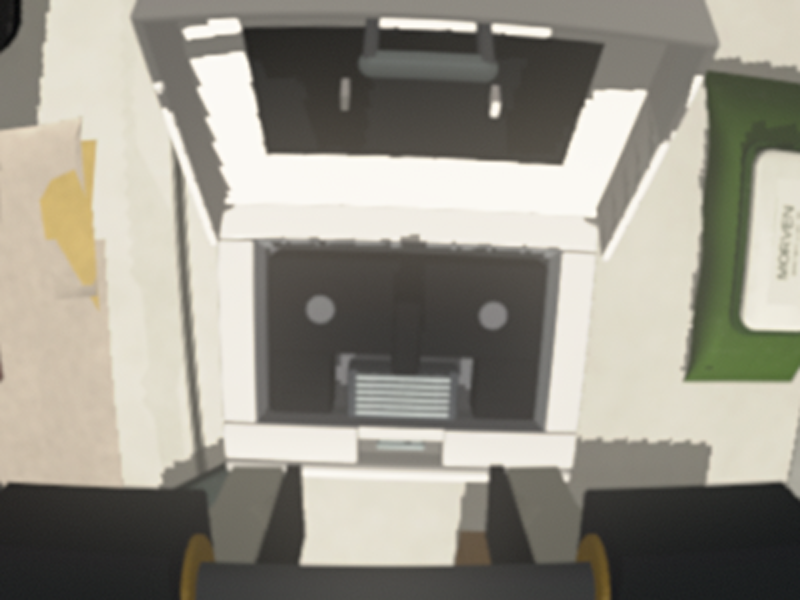

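Crop (2x, offset 120,60): hubs (320,309) and (493,315), fin's front end (405,372), bay mouth spanning about (255,240)–(560,430).

```bash
python3 - <<'E'
from h import *
import pickle
i=pickle.load(open("w2.pkl","rb"));im=cv2.imread("pics/w2.png")
R=reels(im,(262,200,385,230),(90,),info=i,z=.068)
for q in R: print(q)
P={"deckFL":(224,424,.064),"deckFR":(577,433,.064),"deckRL":(221,241,.064),"deckRR":(596,252,.064),"mouthFL":(259,422,.064),"mouthFR":(545,431,.064),"mouthRL":(255,241,.064),"mouthRR":(562,250,.064),"finF":(405,373,.084),
"bot_frontL":(236,470,.064),"bot_frontR":(572,470,.064)}
for k,(u,v,z) in P.items(): print(k,hit("wrist",u/2+120-.25,v/2+60-.25,z,i).round(4))
E
```

```text
(array([279.64534884, 214.15116279]), np.int32(172), array([ 0.53621351, -0.160744  ,  0.068     ]))
(array([366.13095238, 217.30952381]), np.int32(168), array([ 0.53346835, -0.2289784 ,  0.068     ]))
deckFL [ 0.4857 -0.1174  0.064 ]
deckFR [ 0.4809 -0.2682  0.064 ]
deckRL [ 0.5635 -0.1215  0.064 ]
deckRR [ 0.5589 -0.2709  0.064 ]
mouthFL [ 0.4867 -0.1328  0.064 ]
mouthFR [ 0.4821 -0.254   0.064 ]
mouthRL [ 0.5631 -0.1353  0.064 ]
mouthRR [ 0.5593 -0.2567  0.064 ]
finF [ 0.5147 -0.1941  0.084 ]
bot_frontL [ 0.4641 -0.1209  0.064 ]
bot_frontR [ 0.4634 -0.2675  0.064 ]
```

>>> {"api": "jog_arm", "payload": {
  "deltas": [
    [[0,0.9,-0.6,-3,-0.034],[0,0,0,-3.5,0],[0,0,0,-3,0],[0,0,0,-2,0],[0,0,0,-1,0],[0,0,0,0,0]]
  ]
}}

```text
time_s: 3.45
tcp_pos: [0.5277, -0.1947, 0.0907]
eef_rot: [180.0, 0.0, -2.0]
contact_force: [-0.1, -0.1, 1.6]
gripper_width: 0.0435
gripper_force: 0.0
```

```bash
python3 - <<'E'
from h import *
s=r.get_state();print(s["tcp_pos"],s["eef_rot"],s["contact_force"])
im=r.capture("wrist");cv2.imwrite("pics/w3.png",im)
E
```

```text
[ 0.52771623 -0.19470855  0.0907423 ] [ 1.79997795e+02  1.64565686e-02 -1.99439234e+00] [-0.11455952 -0.13372413  1.58830526]
```

View pics/w3.png

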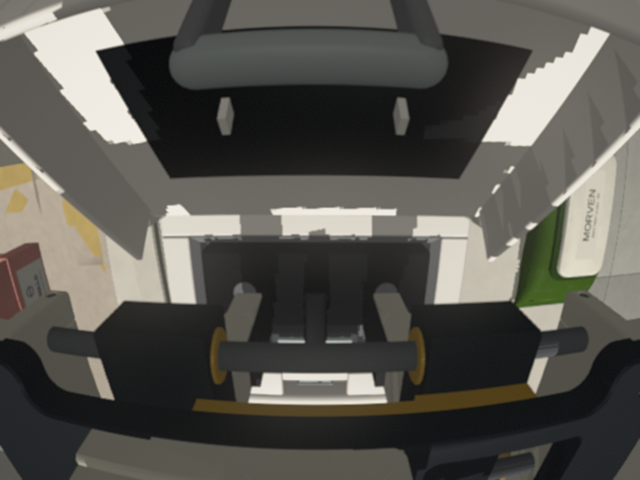

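The fin at (316,310) lies centred between the fingers, so I'll close on it and lift slowly.

>>> {"api": "jog_arm", "payload": {
  "deltas": [
    [[-1,0,0,-0.1,0],[-1,0,0,0,0],[-1,0,0,0,0],[-1,0,0,0,0],[-1,0,0,1,0],[-1,0,0,1.5,0],[-1,0,0,3,0]]
  ],
  "force": 30
}}

```text
time_s: 4.38
tcp_pos: [0.5272, -0.1953, 0.1451]
eef_rot: [-180.0, 0.1, -2.1]
contact_force: [1.0, -0.3, -1.2]
gripper_width: 0.0093
gripper_force: 30.0
```

```bash
python3 - <<'E'
from h import *
for n,(x0,y0,x1,y1) in {"scene":(335,280,440,375),"side":(285,285,400,385)}.items():
    im=cv2.imread(f"pics/{n}0.png")[y0:y1,x0:x1];h=cv2.cvtColor(im,cv2.COLOR_BGR2HSV)
    m=((h[...,1]>70)&(h[...,0]<25)).astype(np.uint8)
    nn,l,st,c=cv2.connectedComponentsWithStats(m);k=1+np.argmax(st[1:,4])
    C=cv2.findContours((l==k).astype(np.uint8),0,2)[0][0];print(n)
    for p in cv2.approxPolyDP(cv2.convexHull(C),2,True)[:,0]+[x0,y0]: print(p,hit(n,*p,.048).round(4),hit(n,*p,0).round(4))
E
```

```text
scene
[373 296] [ 0.3918 -0.2218  0.048 ] [ 0.4173 -0.2108  0.    ]
[378 296] [ 0.3984 -0.2313  0.048 ] [ 0.4242 -0.2208  0.    ]
[423 326] [ 0.3899 -0.3524  0.048 ] [ 0.4153 -0.3478  0.    ]
[421 335] [ 0.3682 -0.3589  0.048 ] [ 0.3925 -0.3546  0.    ]
[399 365] [ 0.2811 -0.353   0.048 ] [ 0.3012 -0.3484  0.    ]
[351 332] [ 0.287 -0.229  0.048] [ 0.3074 -0.2184  0.    ]
[353 321] [ 0.312  -0.2182  0.048 ] [ 0.3335 -0.207   0.    ]
side
[347 300] [ 0.3981 -0.2253  0.048 ] [ 0.4454 -0.1489  0.    ]
[386 333] [ 0.3944 -0.349   0.048 ] [ 0.4412 -0.2855  0.    ]
[386 360] [ 0.3517 -0.4097  0.048 ] [ 0.3941 -0.3525  0.    ]
[334 375] [ 0.2681 -0.4038  0.048 ] [ 0.3018 -0.346   0.    ]
[301 336] [ 0.2743 -0.2908  0.048 ] [ 0.3087 -0.2213  0.    ]
[300 311] [ 0.3087 -0.2195  0.048 ] [ 0.3467 -0.1425  0.    ]
```

>>> {"api": "jog_arm", "payload": {
  "deltas": [
    [[-1,-4.4,-2.3,0.5,-0.02],[-1,-4.4,-2.3,0,0],[-1,-4.3,-2.3,0,0],[-1,-4.2,-2.3,0,0],[-1,0,0,-1.5,0],[-1,0,0,0,0]]
  ]
}}

```text
time_s: 5.12
tcp_pos: [0.3542, -0.2875, 0.135]
eef_rot: [-180.0, -0.0, -3.3]
contact_force: [0.6, -0.5, -0.4]
gripper_width: 0.0096
gripper_force: 30.0
```

```bash
python3 - <<'E'
from h import *
s=r.get_state();print(s["tcp_pos"],s["eef_rot"],s["contact_force"])
a=r.capture("wrist");b=r.capture("side");c=r.capture("scene")
o=np.zeros((600,800,3),np.uint8)
o[:480,:400]=a[:, 120:520]
o[:300,400:]=cv2.resize(b[220:370,260:460],None,fx=2,fy=2)
o[300:600,400:]=cv2.resize(c[230:380,320:520],None,fx=2,fy=2)
cv2.imwrite("pics/p4.png",o)
E
```

```text
[ 0.35424981 -0.2875002   0.13504856] [-1.79997908e+02 -2.51621336e-03 -3.25165761e+00] [ 0.5701473  -0.4749534  -0.35652401]
```

View pics/p4.png

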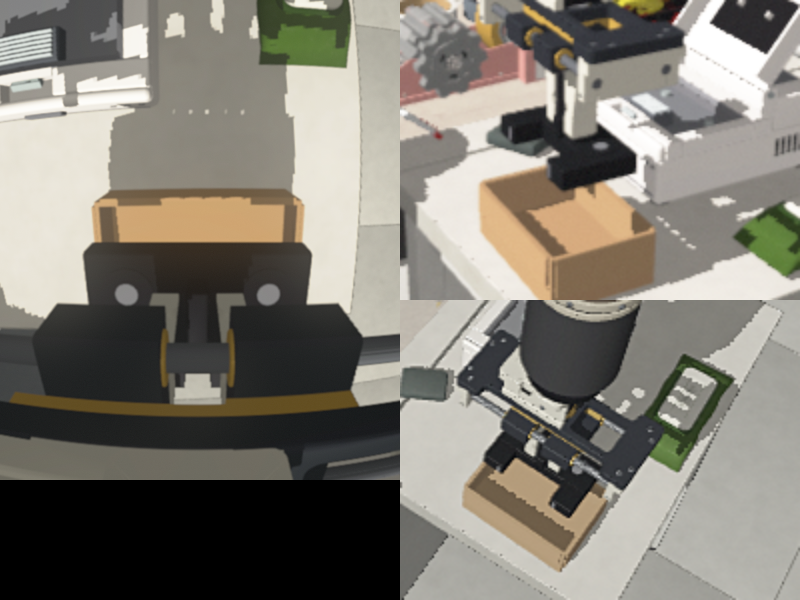

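The carton's rear rim is centred at column 199 and the cassette at 198, so they line up in y. Lowering.

>>> {"api": "jog_arm", "payload": {
  "deltas": [
    [[-1,0,0,-2,0],[-1,0,0,-2,0],[-1,0,0,-2,0],[-1,0,0,-1,0],[-1,0,0,-0.7,0],[-1,0,0,0,0]]
  ]
}}

```text
time_s: 6.02
tcp_pos: [0.355, -0.2873, 0.0576]
eef_rot: [180.0, 0.0, -3.2]
contact_force: [0.4, -0.1, -0.6]
gripper_width: 0.0098
gripper_force: 30.0
```

>>> {"api": "jog_arm", "payload": {
  "deltas": [
    [[-1,0,0,-0.4,0],[-1,0,0,0,0],[-0.4,0,0,0,0],[-0.4,0,0,0,0],[-0.4,0,0,1,0],[-0.4,0,0,3,0],[-0.4,0,0,5,0],[-0.4,0,0,4,0]]
  ]
}}

```text
time_s: 7.02
tcp_pos: [0.355, -0.2874, 0.1862]
eef_rot: [180.0, -0.1, -3.2]
contact_force: [0.5, 0.0, 0.0]
gripper_width: 0.0262
gripper_force: 0.0
```

```bash
python3 - <<'E'
from h import *
i=r.camera_info("wrist");a=r.capture("wrist");b=r.capture("side")
o=np.zeros((480,800,3),np.uint8)
o[:480,:400]=a[:, 120:520]
o[:300,400:]=cv2.resize(b[220:370,260:460],None,fx=2,fy=2)
cv2.imwrite("pics/p5.png",o)
E
```

```text
(no output)
```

View pics/p5.png

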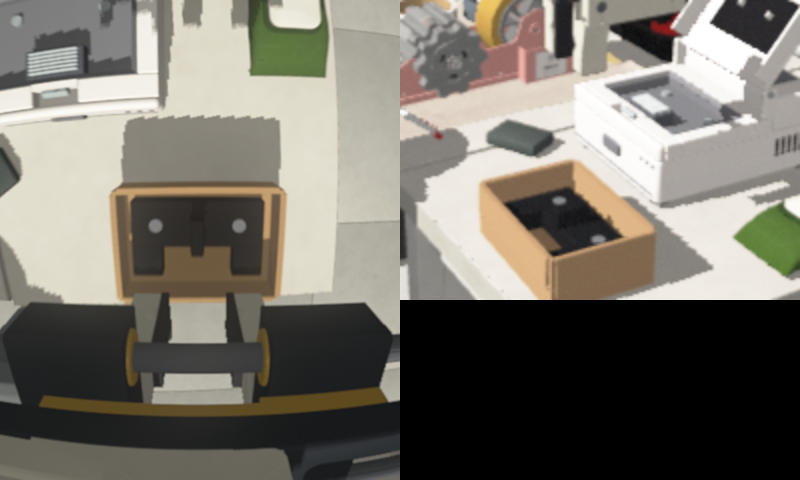

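The spent cassette lies flat in the carton. Next I'll go to the fresh one, swinging outward to stay within reach.

>>> {"api": "jog_arm", "payload": {
  "deltas": [
    [[-0.1,2.3,5,1.5,0.02],[-0.1,2.3,5,1.5,0.02],[-0.1,2.3,5,1.5,0.02],[-0.1,2.3,5,1.5,0.02],[0,0,5,0,0.02],[0,0,5,0,0.02],[0,0,5,0,0.02],[0,0,5,0,0.02]]
  ]
}}

```text
time_s: 8.12
tcp_pos: [0.4463, 0.1143, 0.2439]
eef_rot: [-180.0, -0.0, 6.0]
contact_force: [1.1, -1.3, 0.2]
gripper_width: 0.0441
gripper_force: 0.0
```

>>> {"api": "jog_arm", "payload": {
  "deltas": [
    [[0,-2.3,4.8,-1,0.02],[0,-2.3,4.8,-3,0],[0,-2.3,4.8,-3,0],[0,-2.3,4.8,-2,0],[0,0,0,0,0],[0,0,0,0,0]]
  ]
}}

```text
time_s: 8.88
tcp_pos: [0.3546, 0.3047, 0.1536]
eef_rot: [180.0, 0.0, 7.2]
contact_force: [-0.0, 0.3, -0.7]
gripper_width: 0.044
gripper_force: 0.0
```

```bash
python3 - <<'E'
from h import *
s=r.get_state();i=r.camera_info("wrist");im=r.capture("wrist");cv2.imwrite("pics/w6.png",im)
print(s["tcp_pos"],s["eef_rot"])
x0,y0,x1,y1=200,130,430,300
g=cv2.cvtColor(im[y0:y1,x0:x1],cv2.COLOR_BGR2GRAY)
n,l,st,c=cv2.connectedComponentsWithStats((g>90).astype(np.uint8))
for k in range(1,n):
    if 60<st[k,4]<500: q=c[k]+[x0,y0];print(q,st[k],hit("wrist",*q,.018,i))
m=(g<90).astype(np.uint8);n,l,st,c=cv2.connectedComponentsWithStats(m);k=1+np.argmax(st[1:,4]);print(st[k])
C=cv2.findContours((l==k).astype(np.uint8),0,2)[0][0]
for p in cv2.approxPolyDP(C,4,True)[:,0]+[x0,y0]: print(p,hit("wrist",*p,.018,i).round(4))
for p in [(.355,.304,.034),(.341,.304,.034)]:print(proj("wrist",np.array(p),i))
E
```

```text
[0.3545817  0.30465021 0.15361644] [1.79972578e+02 1.49686166e-02 7.17735076e+00]
[267.73184358 229.92178771] [ 61  93  15  15 179] [0.35748802 0.34235909 0.018     ]
[356.48       230.46285714] [149  94  16  14 175] [0.36549584 0.27461782 0.018     ]
[  43   69  140   83 8738]
[243 204] [0.3756 0.3632 0.018 ]
[247 280] [0.3135 0.3558 0.018 ]
[275 280] [0.3166 0.3331 0.018 ]
[276 255] [0.338  0.3341 0.018 ]
[285 250] [0.343  0.3275 0.018 ]
[305 251] [0.3441 0.3119 0.018 ]
[307 261] [0.336  0.3094 0.018 ]
[317 261] [0.337  0.3016 0.018 ]
[319 251] [0.3454 0.3011 0.018 ]
[347 251] [0.3481 0.2794 0.018 ]
[350 281] [0.3233 0.2732 0.018 ]
[378 280] [0.3268 0.2506 0.018 ]
[380 203] [0.3892 0.26   0.018 ]
[299 199] [0.3843 0.3211 0.018 ]
[316.82123086 245.18898545]
[314.4778385  263.04832774]
```

>>> {"api": "jog_arm", "payload": {
  "deltas": [
    [[0,0,0.3,-4,-0.007],[0,0,0,-4,0],[0,0,0,-2.2,0],[0,0,0,-1.2,0],[0,0,0,0,0],[0,0,0,0,0]]
  ]
}}

```text
time_s: 9.68
tcp_pos: [0.3554, 0.3082, 0.0405]
eef_rot: [-179.9, -0.1, 6.7]
contact_force: [0.2, 0.2, 0.7]
gripper_width: 0.044
gripper_force: 0.0
```

```bash
python3 - <<'E'
from h import *
s=r.get_state();print(s["tcp_pos"],s["eef_rot"],s["contact_force"])
cv2.imwrite("pics/w7.png",r.capture("wrist")[180:400,120:520])
E
```

```text
[0.3553897  0.30815888 0.04054937] [-1.79920368e+02 -6.04745978e-02  6.69700546e+00] [0.17178799 0.17097347 0.73058948]
```

View pics/w7.png

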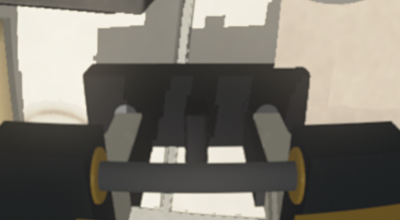

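Fin at column 197, midway between the fingers. Gripping and lifting.

>>> {"api": "jog_arm", "payload": {
  "deltas": [
    [[-1,0,0,-0.1,0],[-1,0,0,0,0],[-1,0,0,0,0],[-1,0,0,0,0],[-1,0,0,1,0],[-1,0,0,4,0],[-1,0,0,5,0],[-1,1,0,5,0]]
  ],
  "force": 30
}}

```text
time_s: 10.72
tcp_pos: [0.3644, 0.3072, 0.1907]
eef_rot: [-180.0, 0.0, 6.8]
contact_force: [1.3, 1.0, -1.5]
gripper_width: 0.0099
gripper_force: 30.0
```

>>> {"api": "jog_arm", "payload": {
  "deltas": [
    [[-1,1,-5.2,2,-0.02],[-1,1,-5.2,2,-0.02],[-1,1,-5.2,0,-0.02],[-1,1,-5.2,0,-0.02],[-1,1,-5.2,0,-0.02],[-1,1,-5.2,0,-0.02],[-1,1,-5.2,0,-0.02],[-1,2,-5.2,0,-0.0145]]
  ]
}}

```text
time_s: 11.72
tcp_pos: [0.4544, -0.1101, 0.2296]
eef_rot: [-180.0, -0.1, -2.2]
contact_force: [1.4, 0.1, -1.3]
gripper_width: 0.0097
gripper_force: 30.0
```

>>> {"api": "jog_arm", "payload": {
  "deltas": [
    [[-1,2.5,-3.6,-1,0],[-1,2.5,-3,-2,0],[-1,2.4,-2,-3,0],[-1,0,0,-3.5,0],[-1,0,0,-1,0],[-1,0,0,0,0],[-1,0,0,0,0]]
  ]
}}

```text
time_s: 12.6
tcp_pos: [0.5297, -0.1941, 0.1254]
eef_rot: [180.0, -0.1, -2.1]
contact_force: [0.6, -0.2, -1.0]
gripper_width: 0.01
gripper_force: 30.0
```

```bash
python3 - <<'E'
from h import *
s=r.get_state();i=r.camera_info("wrist");im=r.capture("wrist");cv2.imwrite("pics/w8.png",im)
print(s["tcp_pos"],s["eef_rot"],s["contact_force"])
hz=s["tcp_pos"][2]-.0395+.018
x0,y0,x1,y1=200,130,430,340
g=cv2.cvtColor(im[y0:y1,x0:x1],cv2.COLOR_BGR2GRAY)
n,l,st,c=cv2.connectedComponentsWithStats((g>90).astype(np.uint8))
for k in range(1,n):
    if 100<st[k,4]<1500: q=c[k]+[x0,y0];print(q,st[k],hit("wrist",*q,hz,i))
E
```

```text
[ 0.52965178 -0.19411801  0.12536516] [ 1.79984269e+02 -1.44554728e-01 -2.08753468e+00] [ 0.61101767 -0.18736723 -0.99343934]
[245.74202128 295.02393617] [ 35 155  23  20 376] [ 0.53759192 -0.16087842  0.10386516]
[388.51912568 295.08743169] [178 155  22  20 366] [ 0.53497935 -0.22959308  0.10386516]
[287.53872633 309.34423408] [ 70 164  28  46 581] [ 0.52940676 -0.18062199  0.10386516]
[346.86409396 309.59563758] [137 164  28  46 596] [ 0.52818839 -0.20935352  0.10386516]
```

View pics/w8.png

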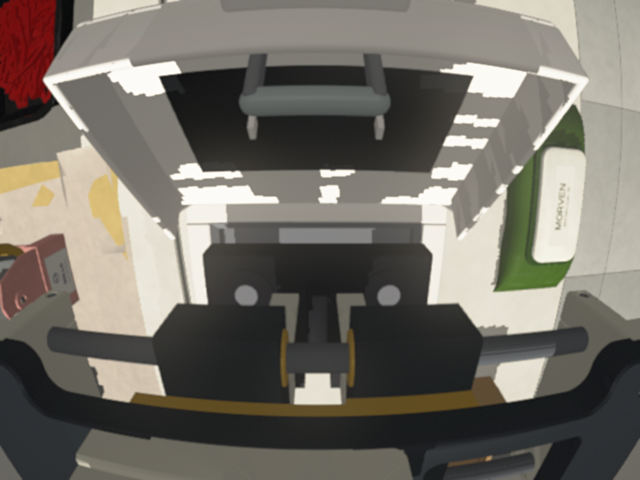

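Wrist view: the hubs at (246,295) and (389,295) put the cassette 1.5 mm too far back. I'll correct that and lower it into the bay.

>>> {"api": "jog_arm", "payload": {
  "deltas": [
    [[-1,-0.15,0,-0.8,0],[-1,0,0,-0.8,0],[-1,0,0,-0.6,0],[-1,0,0,-0.5,0],[-1,0,0,-0.4,0],[-1,0,0,-0.4,0],[-1,0,0,0,0]]
  ]
}}

```text
time_s: 13.52
tcp_pos: [0.5275, -0.1943, 0.0886]
eef_rot: [180.0, -0.0, -2.1]
contact_force: [0.6, 0.3, -0.7]
gripper_width: 0.0094
gripper_force: 30.0
```

>>> {"api": "jog_arm", "payload": {
  "deltas": [
    [[-1,0,0,-0.2,0],[-1,0,0,0,0],[-0.4,0,0,0.1,0],[-0.4,0,0,0,0],[-0.4,0,0,1.5,0],[-0.4,0,0,3,0],[-0.4,0,0,4,0],[-0.4,-0.9,0.5,4,0.03]]
  ]
}}

```text
time_s: 14.52
tcp_pos: [0.5185, -0.1895, 0.2145]
eef_rot: [180.0, -0.0, -0.4]
contact_force: [0.8, 0.2, -0.2]
gripper_width: 0.0265
gripper_force: 0.0
```

```bash
python3 - <<'E'
from h import *
s=r.get_state();i=r.camera_info("wrist");im=r.capture("wrist");cv2.imwrite("pics/w9.png",im)
print(s["tcp_pos"],s["eef_rot"],s["contact_force"])
R=reels(im,(262,190,385,240),(90,),info=i,z=.068)
for q in R: print(q)
cv2.imwrite("pics/w9c.png",cv2.resize(im[60:360,120:520],None,fx=2,fy=2,interpolation=cv2.INTER_CUBIC))
E
```

```text
[ 0.5185495  -0.18951469  0.21449161] [ 1.79979639e+02 -1.89906452e-02 -3.95796110e-01] [ 0.82090177  0.20948177 -0.15490248]
(array([279.32596685, 216.85082873]), np.int32(181), array([ 0.53424891, -0.16075035,  0.068     ]))
(array([366.40462428, 219.28901734]), np.int32(173), array([ 0.5317832 , -0.22969513,  0.068     ]))
```

View pics/w9c.png

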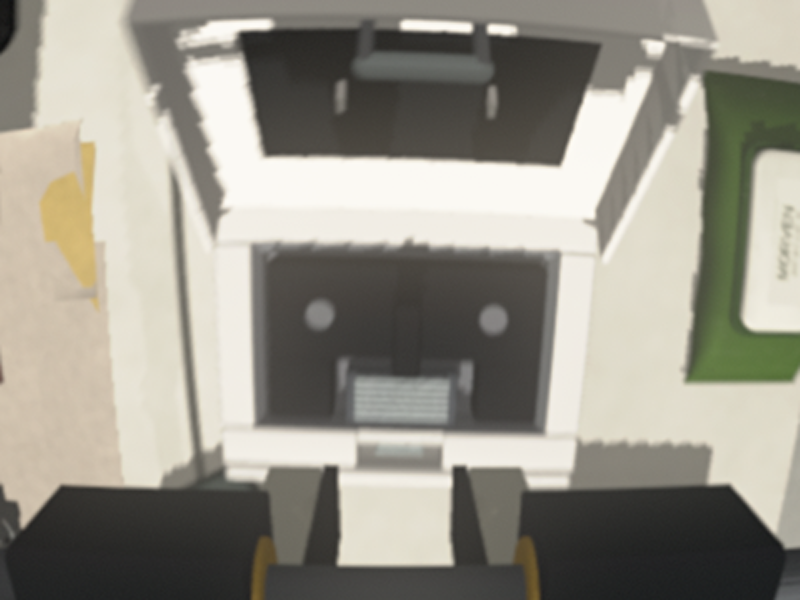

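Everything looks seated, but the hub spacing hints at 1–2 mm of height. I'll check by pressing on the fin with closed fingertips.

>>> {"api": "jog_arm", "payload": {
  "deltas": [
    [[-1,0.9,-0.5,-3,0],[-1,0,0,-3,0],[-1,0,0,-3,0],[-1,0,0,-1.6,0],[-1,0,0,-0.3,0],[-1,0,0,0,0]]
  ]
}}

```text
time_s: 15.32
tcp_pos: [0.5279, -0.1944, 0.1044]
eef_rot: [180.0, -0.1, -0.4]
contact_force: [-0.0, -0.2, 0.2]
gripper_width: 0.0005
gripper_force: 0.0
```

>>> {"api": "jog_arm", "payload": {
  "deltas": [
    [[-1,0,0,-0.2,0],[-1,0,0,0,0],[-1,0,0,-0.1,0],[-1,0,0,0,0]]
  ]
}}

```text
time_s: 15.82
tcp_pos: [0.5283, -0.1944, 0.1032]
eef_rot: [180.0, -0.2, -0.4]
contact_force: [-4.7, 2.6, 16.4]
gripper_width: 0.0005
gripper_force: 7.8
```

Contact is at TCP z 0.103, so the fin top is at 0.084 and the cassette is seated. Next is the lid, so I'll check the room behind it.

```bash
python3 - <<'E'
from h import *
for n,u,v in [("side",583,318),("side",512,272),("side",480,250),("scene",508,237),("scene",450,190),("scene",425,180),("scene",400,170)]:
    print(n,u,v,hit(n,u,v,0).round(3))
i=__import__("pickle").load(open("w2.pkl","rb"))
# lid top edge in w2 (crop px): inner front rim corners & lip
c=lambda u,v:(u/2+120-.25,v/2+60-.25)
hx,hz=.5785,.088
for t in (2.2,2.25,2.3,2.35,2.38):
    p=lambda s,off,y:np.array([hx-np.cos(t)*s-np.sin(t)*off,y,hz+np.sin(t)*s-np.cos(t)*off])
    print(t,[((proj("wrist",p(s,o,-.197+y),i)-[120,60])*2).round(0).tolist() for s,o,y in [(110,22,68),(110,22,-68),(110,2,0),(108,22,0)] for s,o,y in [(s/1e3,o/1e3,y/1e3)]])
E
```

```text
side 583 318 [ 0.782 -0.42   0.   ]
side 512 272 [ 0.819 -0.216  0.   ]
side 480 250 [ 0.846 -0.092  0.   ]
scene 508 237 [ 0.772 -0.412  0.   ]
scene 450 190 [ 0.837 -0.212  0.   ]
scene 425 180 [ 0.831 -0.135  0.   ]
scene 400 170 [ 0.825 -0.056  0.   ]
2.2 [[119.0, 48.0], [722.0, 52.0], [422.0, -27.0], [424.0, 38.0]]
2.25 [[122.0, 28.0], [717.0, 32.0], [422.0, -42.0], [424.0, 18.0]]
2.3 [[126.0, 9.0], [712.0, 14.0], [421.0, -55.0], [423.0, -0.0]]
2.35 [[131.0, -8.0], [707.0, -3.0], [420.0, -67.0], [423.0, -18.0]]
2.38 [[133.0, -18.0], [704.0, -13.0], [420.0, -73.0], [422.0, -27.0]]
```

>>> {"api": "jog_arm", "payload": {
  "deltas": [
    [[-1,0,0,2,0],[-1,0,0,5,0],[-1,0,0,5,0],[-1,0,0,3,0]]
  ]
}}

```text
time_s: 16.32
tcp_pos: [0.5282, -0.1945, 0.2544]
eef_rot: [180.0, -0.3, -0.4]
contact_force: [-0.3, 0.7, -0.6]
gripper_width: 0.0005
gripper_force: 0.0
```

>>> {"api": "jog_arm", "payload": {
  "deltas": [
    [[-1,3.5,-0.2,1,0],[-1,4,-0.2,0,0],[-1,4,-0.2,0,0],[-1,3.9,0,0,0],[-1,0,0,-3,0],[-1,0,0,-4,0],[-1,0,0,-3.5,0],[-1,0,0,0,0]]
  ]
}}

```text
time_s: 17.32
tcp_pos: [0.6797, -0.2001, 0.153]
eef_rot: [-180.0, 0.3, -0.4]
contact_force: [0.1, 0.1, 0.1]
gripper_width: 0.0003
gripper_force: 0.0
```

>>> {"api": "jog_arm", "payload": {
  "deltas": [
    [[-1,-2,0,1,0],[-1,-1.5,0,0.8,0],[-1,-1.5,0,0.7,0],[-1,-1.5,0,0.5,0],[-1,-1.3,0,0.4,0],[-1,-1.2,0,0.2,0]]
  ]
}}

```text
time_s: 18.08
tcp_pos: [0.5902, -0.2003, 0.1917]
eef_rot: [-180.0, 0.0, -0.4]
contact_force: [0.0, 0.9, -0.7]
gripper_width: 0.0006
gripper_force: 0.5
```

```bash
python3 - <<'E'
from h import *
b=r.capture("side");a=r.capture("wrist")
o=np.zeros((480,800,3),np.uint8)
o[:480,:400]=a[:, 120:520]
o[:400,400:]=cv2.resize(b[100:300,350:550],None,fx=2,fy=2)
cv2.imwrite("pics/p10.png",o)
E
```

```text
(no output)
```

View pics/p10.png

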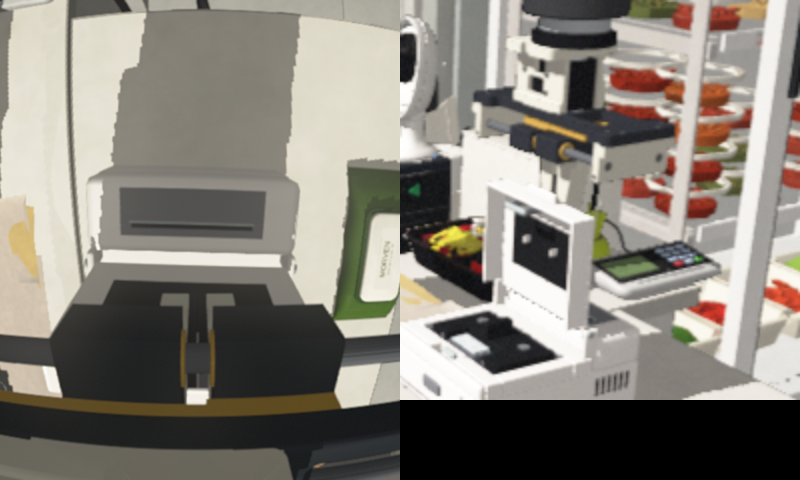

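The lid is upright and the finger rests on its back. I'm now past the ten-picture limit, so the rest goes by numbers alone.

>>> {"api": "jog_arm", "payload": {
  "deltas": [
    [[-1,-1.6,0,-0.2,0],[-1,-1.5,0,-0.4,0],[-1,-1.6,0,-0.6,0],[-1,-1.6,0,-0.8,0],[-1,-1.1,0,-1.2,0],[-1,-1,0,-1.2,0],[-1,-0.7,0,-1.3,0]]
  ]
}}

```text
time_s: 19.05
tcp_pos: [0.4996, -0.2003, 0.1336]
eef_rot: [-180.0, 0.0, -0.4]
contact_force: [0.1, 0.3, 0.1]
gripper_width: 0.0002
gripper_force: 0.1
```

>>> {"api": "jog_arm", "payload": {
  "deltas": [
    [[-1,-0.6,0,-0.8,0],[-1,-0.5,0,-0.5,0],[-1,0,0,-0.2,0],[-1,0,0,0,0]]
  ]
}}

```text
time_s: 19.55
tcp_pos: [0.4896, -0.2003, 0.1197]
eef_rot: [180.0, -0.0, -0.4]
contact_force: [0.5, 0.4, 0.2]
gripper_width: 0.0008
gripper_force: 0.0
```

>>> {"api": "jog_arm", "payload": {
  "deltas": [
    [[-1,-0.4,0,-0.3,0],[-1,0,0,-0.3,0],[-1,0,0,-0.3,0],[-1,0,0,0,0]]
  ]
}}

```text
time_s: 20.05
tcp_pos: [0.4844, -0.2002, 0.1099]
eef_rot: [-180.0, 0.1, -0.4]
contact_force: [0.5, 0.5, -0.7]
gripper_width: 0.0003
gripper_force: 0.0
```

>>> {"api": "jog_arm", "payload": {
  "deltas": [
    [[-1,0,0,-0.2,0],[-1,0,0,0,0],[-1,0,0,-0.1,0],[-1,0,0,0,0]]
  ]
}}

```text
time_s: 20.55
tcp_pos: [0.4849, -0.2004, 0.1089]
eef_rot: [180.0, 0.0, -0.4]
contact_force: [-5.8, 3.5, 17.1]
gripper_width: 0.0004
gripper_force: 8.4
```

The tip stands at 0.0899 under 17 N, which is the height of a shut lid. Backing off and checking.

>>> {"api": "jog_arm", "payload": {
  "deltas": [
    [[-1,0,0,1,0],[-1,0,0,4,0],[-1,0,0,5,0],[-1,0,0,5,0],[-1,0,0,0,0]]
  ]
}}

```text
time_s: 21.18
tcp_pos: [0.4873, -0.2008, 0.262]
eef_rot: [179.9, -0.4, -0.4]
contact_force: [0.0, 0.7, -1.0]
gripper_width: 0.0007
gripper_force: 0.0
```

```bash
python3 - <<'E'
from h import *
i=r.camera_info("wrist");a=r.capture("wrist");b=r.capture("side");cv2.imwrite("pics/end_w.png",a);cv2.imwrite("pics/end_s.png",b)
g=cv2.cvtColor(a,cv2.COLOR_BGR2GRAY)
f=(.523,-.195);ps=np.radians(-2.1)
for x in (-.03,0,.03):
  print([int(g[int(v),int(u)]) for y in (-.04,0,.04) for u,v in [proj("wrist",np.array([f[0]+x*np.cos(ps)-y*np.sin(ps),f[1]+x*np.sin(ps)+y*np.cos(ps),.09]),i)]])
# hubs of the spent cassette and dark area in the carton
h=cv2.cvtColor(b,cv2.COLOR_BGR2GRAY);print("dark px in carton",(h[300:350,310:380]<60).sum(),"dark px at bay",(h[250:295,370:440]<60).sum(), "before",(cv2.cvtColor(cv2.imread('pics/side0.png'),6)[250:295,370:440]<60).sum())
E
```

```text
[92, 124, 144]
[71, 65, 73]
[232, 231, 232]
dark px in carton 941 dark px at bay 499 before 782
```

Ambiguous: the arm shades and blocks the view. I'll move it aside and measure again.

>>> {"api": "jog_arm", "payload": {
  "deltas": [
    [[-1,0,4,0,0],[-1,0,5,0,0],[-1,0,5,0,0],[-1,0,5,0,0],[-1,0,5,0,0],[-1,0,0,0,0]]
  ]
}}

```text
time_s: 22.02
tcp_pos: [0.4847, 0.0422, 0.2562]
eef_rot: [180.0, 0.1, -0.2]
contact_force: [-0.4, -0.2, 0.1]
gripper_width: 0.0004
gripper_force: 0.0
```

```bash
python3 - <<'E'
from h import *
f=np.array([.523,-.195]);ps=np.radians(-2.1)
def W(x,y,z): return np.array([f[0]+x*np.cos(ps)-y*np.sin(ps),f[1]+x*np.sin(ps)+y*np.cos(ps),z])
for n in ("side","scene"):
    b=r.capture(n);cv2.imwrite(f"pics/fin_{n}.png",b);g=cv2.cvtColor(b,6)
    print(n,"lid top",[[int(g[tuple(proj(n,W(x,y,.09))[::-1].astype(int))]) for y in (-.05,-.03,0,.03,.05)] for x in (-.04,-.01,.02,.05)])
    # profile along vertical line through lid's front edge: skirt bottom against deck
    for y in (-.045,.045):
        print("y",y,[(z,int(g[tuple(proj(n,W(-.0545,y,z/1e3))[::-1].astype(int))])) for z in range(54,110,4)])
    for t in (0,.1): print("corner pred",t,proj(n,W(.056-.11*np.cos(t),-.068,.09+.11*np.sin(t))).round(1),proj(n,W(.056-.11*np.cos(t),.068,.09+.11*np.sin(t))).round(1))
E
```

```text
side lid top [[248, 248, 248, 248, 248], [235, 33, 34, 38, 199], [237, 38, 37, 37, 219], [248, 248, 248, 248, 248]]
y -0.045 [(54, 254), (58, 254), (62, 245), (66, 245), (70, 251), (74, 251), (78, 252), (82, 252), (86, 251), (90, 254), (94, 248), (98, 248), (102, 248), (106, 248)]
y 0.045 [(54, 254), (58, 253), (62, 244), (66, 254), (70, 253), (74, 251), (78, 252), (82, 252), (86, 251), (90, 254), (94, 249), (98, 248), (102, 217), (106, 203)]
corner pred 0 [391.9 277.7] [352.7 250.4]
corner pred 0.1 [392.4 271.9] [353.  245.1]
scene lid top [[196, 195, 195, 196, 196], [198, 27, 29, 30, 183], [206, 18, 21, 15, 185], [200, 200, 200, 196, 198]]
y -0.045 [(54, 203), (58, 130), (62, 231), (66, 206), (70, 195), (74, 196), (78, 197), (82, 196), (86, 227), (90, 205), (94, 192), (98, 192), (102, 195), (106, 195)]
y 0.045 [(54, 208), (58, 182), (62, 208), (66, 175), (70, 197), (74, 196), (78, 197), (82, 196), (86, 185), (90, 238), (94, 194), (98, 196), (102, 196), (106, 196)]
corner pred 0 [406.1 271.8] [357.1 243. ]
corner pred 0.1 [406.9 269.1] [357.5 240.1]
```

The dark patch is the lid's window. The lid's front edge shows at z ≈ 0.090 in both views, where a lid left open at the latch would show it at 0.10, so it is shut.

```bash
python3 -c "
from plant import r
print(r.close_job())"
```

```text
the job is handed in; nothing more can be done
None
```

The job is handed in: the spent cassette lies in the carton, the fresh one is seated in the bay and the lid reads latched shut at about 22 s of the 72; no verdict was returned, and I viewed 12 pictures, two over the limit of 10.

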